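Charge the grinding jar with the scoop

ROBOT

A 6-joint arm with a two-finger parallel gripper is mounted at the origin on a cart in front of the work surface, level with it; the furniture and walls round the work are solid. World frame = base frame: x ahead of the robot, y to its left, z up, the work surface at z = 0. Lengths are in mm, angles in degrees, forces in N, time in s.
With the tool pointing down it reaches from about 375 to 750 mm from the base axis. Payload 9 kg.
Tool frame: the origin (TCP) lies between the finger pads; the fingertips stand 8 mm ahead of it and the grasp point (between the pads) lies 11 mm behind it; z points along the fingers, y is the line along which they close (so a half turn about z gives the same grasp; the last joint's range is limited). The gripper opens to 85 mm and grips with 20 to 120 N. Pads are 22 mm wide; open, the fingers measure 114 mm over their backs; the gripper's body (76 mm by 85 mm) begins 54 mm behind the grasp point. The pads swing forward as they close: fully open they stand 13 mm farther back than shut.
Start: joints at [58.058, 5.964, 5.575, 89.605, 0, 77.527], TCP at [199.984, 565.723, 239.331] pointing down, gripper open.
Joint ranges: [-171.21, 171.21], [-48.23, 106.86], [-62.78, 66.21], [-105.2, 120.99], [-86.42, 89.51], [-180, 180]. Speed limits (degrees/s): [127.2, 127.2, 147.25, 180, 180, 180].

INTERFACE

Orientations are given as a 3x3 rotation matrix whose columns are the frame's x, y, z axes.
In Python, from cell import robot gives the robot as it stands.
- The arm moves only by the tool play_rows, never from a script. Its argument "deltas" is a list of rows, each an object of numbers: "dx", "dy", "dz": the shift along the tool's x, y, z normalised to -1 to 1, where 1 is 0.8 m; "wx", "wy", "wz": the turn, a rotation vector about the tool's x, y, z normalised to -1 to 1, where 1 is pi rad; "jaw": the opening, from -1 (shut) to 1 (fully open). In form: [{"dx": .., "dy": .., "dz": .., "wx": .., "wy": .., "wz": .., "jaw": ..}, ...]. A call has 1 to 12 rows; each row is the pose to reach, as a shift and turn from the pose commanded when the call began, along the tool's axes at that moment, turning the shorter way round; what a row does not reach only later rows make up. A row lasts 1/10 s, in which the tool goes at most 50 mm and 8.59 degrees, less where a joint would pass 70% of its speed; a pose out of reach is approached as far as the arm can. A call with a number of a shift or a turn outside -1 to 1 is refused whole. A call with a gripper value outside its range is refused whole. The fingers move at their own pace and stop on an object; "force" is the grip in N (left out, the last holds). Time passes only in rows, so rows that repeat a pose let the fingers close. It gives the time, the measured TCP pose, the force, the opening and the grip force at its end, in the units of the state.
- robot.get_state(): the state, without advancing time (a new reading comes with each control period).
- robot.capture(name): name is "scene" or "top"; returns a dict with "color" (384x512x3 uint8, blue, green, red), "range_z" (384x512 float32, mm along the optical axis (not along the pixel's ray), 0 where there is no reading), "mtx" (3x3 intrinsics, pixels), "eye" and "rotation" of the camera in the world. Camera axes: x right, y down, z forward; pixel columns grow to the right and rows downward; lengths in mm; the calibration is good to about 2 mm. A picture is of the moment at which its call begins.
- robot.sign_off(): hands the job in; it is judged then, once.
Trained networks look in a picture, given as the dict that the camera call returned (one of the last four; its "shot" number tells which), for a name from the list of things; names that differ only in an ending like _2 or _b are one class to them, and where a whole thing is asked for, a point or a joint stands for the part that bears it (a point fixed in the world has none). Each returns a list of dicts, best first, with "p" (0 to 1); they miss things now and then, are a little off and sometimes report something else, mostly with a low value. They report only what shows in the picture. A call takes as long as a camera call.
- robot.silhouettes(picture, target): "pixels" (384x512 bool, what is visible of it) and "box" ([left, top, width, height] in pixels, round what is visible of it).
The state is a dict: "t": time; "joints": joint angles; "joint_velocities": joint speeds; "effort": joint torques, N m; "ee_pos": TCP position; "tool_rot": TCP orientation; "ft_force": force on the tool from outside, world axes, zero at the start; "moment": the same for the moment, N m; "width": finger opening in mm; "grip_force": force on a finger pad.
Only numpy, scipy, OpenCV 4.12 (cv2) and the standard library are available. Lean on these libraries where they do the work, as an engineer would, in place of code of your own. Each camera call takes 0.05 s, during which the arm holds its last target. There are 200 camera calls.

TASK

Pick up the scoop by its handle, scoop the three white grinding balls out of the tray and tip all of them into the steel grinding jar, without touching the balls with the fingers. Then put the scoop down level on the raised pad of its stand, so that it rests there by itself. Leave the jar standing where it is and do not disturb the other things.

Things in the scene. Friction and masses are not known exactly. Their poses are not given: they have to be found in the camera images.
- scoop: scoop: square steel pan with an open front and a black handle; starts flat on the worktop. Origin: centre of the pan's underside, +x out over the lip, z up. Pan 60 (x) by 62 mm (y), sheet 2 mm; back wall 26 mm high at x = -30; side walls 24 mm high from x = -30 to +8, then falling at 45 degrees to the lip (x = +30). 130 g, centre of mass near x = -15 mm
- scoop_grip (a point): point on the centre line of the scoop's handle, at (-82, 0, 58) mm in the scoop's frame. The handle is a bar 16 mm wide (y), 15 mm thick, that rises from the back wall at 35 degrees towards -x: centre line from (-28, 0, 20) to (-119, 0, 83) mm
- scoop_lip (a point): middle of the underside of the scoop's lip, at (30, 0, 0) mm in the scoop's frame
- tray: grey open tray, fixed to the worktop. Origin: centre of its underside, x along its length, pointing away from the robot. Outside 162 (x) by 78 mm (y), inside 154 by 70 mm, floor at 4 mm, upright walls, 4 mm thick: rim at 24 mm, but at 40 mm at the far end and along the sides from x = +6 mm on. The balls start in the half away from the robot
- jar: plain steel grinding jar, an open round cup, loose, 0.7 kg. Origin: centre of its underside, z up. 90 mm outside and 80 mm inside diameter (two thin dark beads round it), inner floor at 6 mm, rim at 56 mm
- stand: scoop stand, fixed to the worktop: a round foot and pillar that carry a narrow flat black pad. Origin: centre of its underside, z up
- stand_top (a point): centre of the top of the stand's pad, 50 mm above the worktop; the pad is 54 mm (the stand's x) by 60 mm (its y)
- ball_0: white ceramic grinding ball, 18 mm in diameter, 19 g, smooth; rolls freely; it starts in the tray. Origin: its centre
- ball_1: white ceramic grinding ball, 18 mm in diameter, 19 g, smooth; rolls freely; it starts in the tray. Origin: its centre
- ball_2: white ceramic grinding ball, 18 mm in diameter, 19 g, smooth; rolls freely; it starts in the tray. Origin: its centre
- vial_5: bystander, not to be disturbed: sample vial standing upright, 22 mm across, 40 mm tall. Origin: centre of its underside
- bottle_standard: bystander, not to be disturbed: small standing bottle with a ribbed cap, 42 mm across, 91 mm tall. Origin: centre of its underside
- septa_box: bystander, not to be disturbed: small white carton box, 49 x 69 mm, 32 mm high. Origin: centre of its underside
- stir_bar: bystander, not to be disturbed: small white stirring bar lying flat, 9 x 25 mm. Origin: centre of its underside

How it is judged (in metres and radians):
On the way, in this order (a step that is already met when the one before it is completed fails the run):
1. at least one ball lies in the scoop, raised out of the tray (ball centre above 60 mm) (((x of ball_0 in the frame of scoop between -0.03 and 0.034 m and y of ball_0 in the frame of scoop between -0.031 and 0.031 m and z of ball_0 in the frame of scoop between 0 and 0.04 m and height (world z) of ball_0 above 0.06 m) or (x of ball_1 in the frame of scoop between -0.03 and 0.034 m and y of ball_1 in the frame of scoop between -0.031 and 0.031 m and z of ball_1 in the frame of scoop between 0 and 0.04 m and height (world z) of ball_1 above 0.06 m) or (x of ball_2 in the frame of scoop between -0.03 and 0.034 m and y of ball_2 in the frame of scoop between -0.031 and 0.031 m and z of ball_2 in the frame of scoop between 0 and 0.04 m and height (world z) of ball_2 above 0.06 m))), for 0.2 s.
2. all three balls are in the jar (horizontal distance between each of ball_0, ball_1, ball_2 and jar below 0.034 m and z of each of ball_0, ball_1, ball_2 in the frame of jar below 0.045 m), for 0.2 s.
At the end, for the whole second after the job is handed in: All three balls are in the jar (centres within 34 mm of its axis, below 45 mm over its underside), the jar stands upright, and the scoop rests still on the stand's pad: pan level within 7 degrees, underside -4 to +6 mm from the pad's top, origin within 45 mm of the pad's centre (all of step 2 and angle between scoop's own z axis and vertical below 0.12 rad and z of scoop in the frame of stand_top between -0.004 and 0.006 m and horizontal distance between scoop and stand_top below 0.045 m and contact force between scoop and stand above 0.2 N and linear speed of scoop below 0.02 m/s and angle between jar's own z axis and vertical below 0.1 rad); the robot touches nothing.
It fails at once if the fingers touch a ball (contact force between the fingers and ball_0 above 0.1 N or contact force between the fingers and ball_1 above 0.1 N or contact force between the fingers and ball_2 above 0.1 N).
It fails at once if the jar is shifted by more than 30 mm or tipped by more than 20 degrees (distance of jar from where it was at the start of the episode above 0.03 m or angle between jar's own z axis and vertical above 0.35 rad).
It fails at once if a bystander is shifted by more than 30 mm (distance of any of vial_5, bottle_standard, septa_box, stir_bar from where it was at the start of the episode above 0.03 m).
It also fails if it takes over 64 s, if anything falls off the work surface, if the arm or the gripper's body presses on something with over 40 N, if the wrist force passes 120 N, or if a joint passes its speed limit or range.

## Working session

There is one attempt and no reset: what is moved stays moved. The work goes in short steps, Python scripts to look and compute and a tool call to move; the robot and the scene stay as the last step left them, time stands still between calls to the robot, and variables do not carry over. Pictures are saved under pics/ and viewed, at most 10 in all, crops included, and the job is handed in when it is done.

Besides the shell and the picture viewer there is one more tool, called after "Request:" as name([rows], argument=value, ...), one row to a line, values as JSON. play_rows: Moves the arm, as the interface text tells. Scaled input: -1 to 1 covers 0.8 m each way for a shift and pi rad each way for a turn. Its arguments: {"type":"object","properties":{"deltas":{"type":"array","items":{"type":"object","properties":{"dx":{"type":"number"},"dy":{"type":"number"},"dz":{"type":"number"},"wx":{"type":"number"},"wy":{"type":"number"},"wz":{"type":"number"},"jaw":{"type":"number"}}}},"force":{"type":"number"}},"required":["deltas"]}

```bash
ls; mkdir -p pics; cat > h.py <<'E'
import numpy as np, cv2
from cell import robot
def cloud(p):
    h,w=p["range_z"].shape; K=p["mtx"]; u,v=np.meshgrid(np.arange(w),np.arange(h)); z=p["range_z"]
    c=np.stack([(u-K[0][2])/K[0][0]*z,(v-K[1][2])/K[1][1]*z,z],-1)
    return c@np.array(p["rotation"]).T+np.array(p["eye"])
def proj(p,X):
    c=(np.atleast_2d(X)-np.array(p["eye"]))@np.array(p["rotation"]); K=np.array(p["mtx"])
    q=c@K.T; return q[:,:2]/q[:,2:]
E
python3 - <<'E'
from h import *
names=["scoop","tray","jar","stand","ball_0","vial_5","bottle_standard","septa_box","stir_bar"]
ims=[]
for cam in ["scene","top"]:
    p=robot.capture(cam); P=cloud(p); ims.append(p["color"]); print(cam,np.round(p["eye"]),np.round(p["rotation"],2).tolist(),np.round(p["mtx"],0).tolist())
    for n in names:
        for d in robot.silhouettes(p,n)[:4]:
            m=d["pixels"]&(p["range_z"]>0); q=P[m]
            if len(q): print(n,round(d["p"],2),d["box"],len(q),"med",np.round(np.median(q,0)),"lo",np.round(np.percentile(q,2,0)),"hi",np.round(np.percentile(q,98,0)))
    np.savez(cam+"0.npz",P=P,**{k:p[k] for k in("color","range_z","mtx","eye","rotation")})
cv2.imwrite("pics/scene0.png",ims[0]);cv2.imwrite("pics/top0.png",ims[1])
s=robot.get_state();print(s)
E
```

```text
pics
scene [  68. -759.  939.] [[0.86, -0.38, 0.35], [-0.51, -0.6, 0.62], [-0.02, -0.71, -0.71]] [[385.0, 0.0, 256.0], [0.0, 385.0, 188.0], [0.0, 0.0, 1.0]]
scoop 0.9 [240.5, 211.9, 48.1, 28.0] 580 med [ 483. -117.   11.] lo [ 388. -154.   -1.] hi [529. -67.  86.]
tray 0.56 [217.8, 166.7, 48.8, 28.9] 1016 med [505. 101.  14.] lo [419.  43.   3.] hi [578. 140.  42.]
jar 0.72 [185.0, 135.5, 24.9, 26.2] 530 med [438. 322.  34.] lo [394. 282.   6.] hi [478. 371.  58.]
stand 0.85 [284.4, 262.5, 31.5, 34.2] 819 med [ 435. -335.   46.] lo [ 404. -364.    1.] hi [ 481. -294.   53.]
stand 0.59 [217.0, 164.1, 51.5, 33.4] 1026 med [504. 101.  13.] lo [417.  43.   2.] hi [578. 141.  42.]
vial_5 0.52 [247.2, 144.7, 5.8, 13.4] 45 med [594. 207.  28.] lo [587. 200.   7.] hi [602. 219.  44.]
bottle_standard 0.46 [245.5, 122.7, 10.5, 22.3] 156 med [637. 286.  50.] lo [624. 277.  11.] hi [655. 301.  90.]
top [ 435.  -20. 1040.] [[0.02, -1.0, 0.06], [-1.0, -0.01, 0.02], [-0.02, -0.06, -1.0]] [[369.0, 0.0, 252.0], [0.0, 369.0, 190.0], [0.0, 0.0, 1.0]]
scoop 0.61 [289.2, 178.9, 21.8, 56.0] 696 med [ 486.
[... 1337 characters left out ...]
     2.07517307e-05, 7.75267324e+01]), 'joint_velocities': array([-0.04047014,  0.09235348,  0.0687773 , -0.01964442, -0.09542989,
       -0.12054354]), 'effort': array([ 5.61754987e-04, -5.56765294e+01,  5.03776395e+01,  9.08023849e-04,
       -3.01828104e-04, -2.68574773e-06]), 'ee_pos': array([199.9821951 , 565.73449741, 239.34671222]), 'tool_rot': array([[-9.42826913e-01,  3.33282775e-01,  6.67621727e-05],
       [ 3.33282781e-01,  9.42826907e-01,  1.07769893e-04],
       [-2.70273237e-05,  1.23859038e-04, -9.99999992e-01]]), 'ft_force': array([-0.15877239, -0.48544019, -0.09567658]), 'moment': array([-0.02380245,  0.00655018,  0.0351678 ]), 'grip_force': 0.0, 'width': 85.23898320228018}
```

```bash
python3 - <<'E'
import cv2
a=cv2.imread("pics/top0.png")[100:260,110:400];a=cv2.resize(a,None,fx=2.7,fy=2.7,interpolation=cv2.INTER_CUBIC)
b=cv2.imread("pics/scene0.png")[100:300,170:330];print(a.shape)
cv2.imwrite("pics/a.png",a);cv2.imwrite("pics/b.png",cv2.resize(b,None,fx=3,fy=3,interpolation=cv2.INTER_CUBIC))
E
```

```text
(432, 783, 3)
```

View pics/a.png

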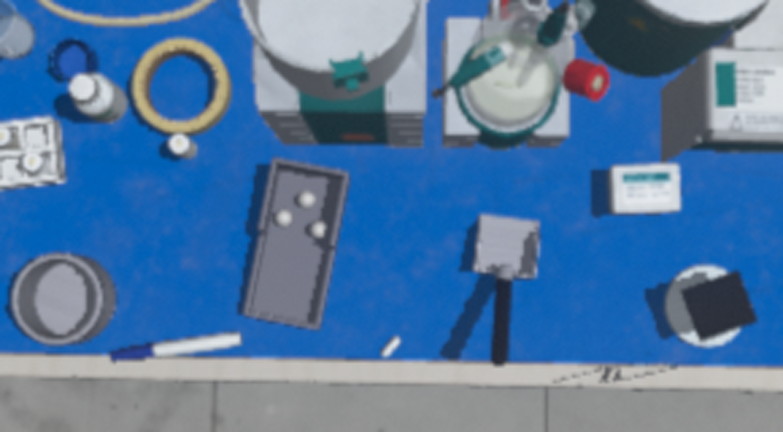

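View pics/b.png

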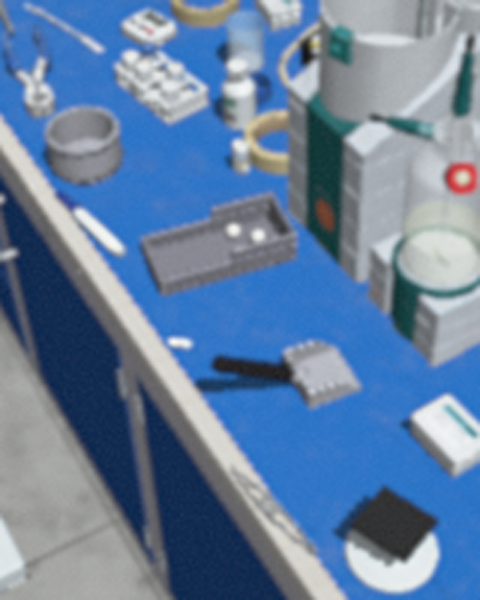

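```bash
cat > m.py <<'E'
from h import *
def rect(q): return cv2.minAreaRect(q[:,:2].astype(np.float32))
for cam in ["top","scene"]:
    d=dict(np.load(cam+"0.npz")); P=d["P"]; ok=d["range_z"]>0; X,Y,Z=P[...,0],P[...,1],P[...,2]
    box=lambda a,b,c,e,z0,z1: P[ok&(X>a)&(X<b)&(Y>c)&(Y<e)&(Z>z0)&(Z<z1)]
    print(cam)
    print(" table z",np.median(box(450,550,-60,0,-20,20)[:,2]))
    print(" tray rim",rect(box(400,600,30,160,17,50)), "all",rect(box(400,600,30,160,9,50)), "z hi",np.percentile(box(540,600,30,160,17,60)[:,2],90),"lo",np.percentile(box(400,470,30,160,15,60)[:,2],80))
    q=box(380,500,270,390,48,65); c=np.c_[2*q[:,:2],np.ones(len(q))]; s=np.linalg.lstsq(c,(q[:,:2]**2).sum(1),rcond=None)[0]; print(" jar rim circle",s[:2],np.sqrt(s[2]+s[0]**2+s[1]**2),np.median(q[:,2]))
    q=box(390,500,-370,-280,46,62); print(" pad",rect(q),np.median(q[:,2]),len(q))
    q=box(380,460,-160,-70,25,100); l=cv2.fitLine(q.astype(np.float32),cv2.DIST_HUBER,0,.01,.01).ravel(); print(" handle",l,len(q), "zr",np.percentile(q[:,2],[5,95]), "y along", q[:,:2].min(0),q[:,:2].max(0))
    q=box(455,560,-165,-70,6,40); print(" pan walls",rect(q),len(q))
    im=d["color"].astype(int); m=ok&(im.min(-1)>165)&(X>430)&(X<590)&(Y>40)&(Y<150)&(Z>0)&(Z<35)
    n,lab,st,ce=cv2.connectedComponentsWithStats(m.astype(np.uint8))
    for i in range(1,n):
        if st[i,4]>3:
            q=P[lab==i]; print(" ball",ce[i].round(1),st[i,4],np.median(q,0).round(1),q[:,2].max().round(1), "centroid ray@13:",end="")
            K=d["mtx"];r=d["rotation"]@np.array([(ce[i][0]-K[0,2])/K[0,0],(ce[i][1]-K[1,2])/K[1,1],1]); print((d["eye"]+r*(13-d["eye"][2])/r[2]).round(1))
E
python3 m.py
```

```text
top
 table z 0.5531768632745298
 tray rim ((498.05767822265625, 94.1673355102539), (79.77178192138672, 163.51539611816406), 79.5886459350586) all ((486.1969909667969, 99.57093811035156), (86.11427307128906, 188.79925537109375), 79.5886459350586) z hi 42.93672702661054 lo 26.239238190560126
 jar rim circle [438.17338905 326.56923103] 42.71696824499965 54.780444533283855
 pad ((441.52734375, -326.84112548828125), (54.22677230834961, 60.835472106933594), 20.59978485107422) 50.83689023308489 468
 handle [ 8.21731746e-01 -1.02622792e-01 -5.60558081e-01  4.20321106e+02
 -1.11626625e+02  6.53432083e+01] 188 zr [40.83442792 87.33091564] y along [ 381.74933971 -123.23880549] [ 457.53047313 -101.35264294]
 pan walls ((493.3133544921875, -114.02363586425781), (75.97633361816406, 72.32130432128906), 86.02159881591797) 127
 ball [223.5 173.3] 14 [546.   84.7  21.4] 25.4 centroid ray@13:[546.4  85.4  13. ]
 ball [215.1 180.3] 16 [526.3 107.8  20.9] 23.3 centroid ray@13:[526.3 108.5  13. ]
 ball [227.9 184.4] 11 [515.5  71.6  21. ] 25.3 centroid ray@13:[515.5  72.5  13. ]
scene
 table z 1.068565548
[... 271 characters left out ...]
 rim circle [437.94803857 325.81777574] 42.59492646611672 54.44559735628104
 pad ((442.1445617675781, -327.3590087890625), (55.292720794677734, 60.756614685058594), 19.087600708007812) 50.80358654892967 410
 handle [ 8.14227402e-01 -1.04854494e-01 -5.70998490e-01  4.19465881e+02
 -1.17142906e+02  6.30325890e+01] 150 zr [36.36274798 86.20529989] y along [ 381.33786376 -125.67533338] [ 458.79730011 -102.73305663]
 pan walls ((492.23931884765625, -112.82876586914062), (82.20498657226562, 71.20064544677734), 83.14557647705078) 192
 ball [247.6 176.4] 15 [523.7 104.8  19.6] 25.3 centroid ray@13:[528.  110.7  13. ]
 ball [255.7 177.9] 18 [544.7  83.2  19.2] 23.2 centroid ray@13:[548.3  89.1  13. ]
```

```bash
cat > fit.py <<'E'
from h import *
from scipy.optimize import least_squares
def box(p,c,hs,R=np.eye(3)):
    q=np.abs((p-c)@R)-hs; return np.linalg.norm(np.maximum(q,0),axis=1)+np.minimum(q.max(1),0)
a=np.arctan2(63,91); RH=np.array([[-np.cos(a),0,np.sin(a)],[0,1,0],[np.sin(a),0,np.cos(a)]]).T
RH=np.stack([[-np.cos(a),0,np.sin(a)],[0,1,0],[np.sin(a),0,np.cos(a)]],1)
def sdf(p):
    L=np.hypot(91,63)
    d=[box(p,np.array([-73.5,0,51.5]),np.array([L/2,8,7.5]),RH),box(p,np.array([0,0,1]),np.array([30,31,1])),box(p,np.array([-29,0,13]),np.array([1,31,13]))]
    for s in(-1,1):
        w=box(p,np.array([0,30*s,12]),np.array([30,1,12])); d.append(np.maximum(w,(p[:,0]+p[:,2]-32)/2**.5))
    return np.min(d,0)
def fit(pts,x0,free=3):
    def res(v):
        c,s=np.cos(v[2]),np.sin(v[2]); q=pts-[v[0],v[1],0]; q=np.c_[q[:,0]*c+q[:,1]*s,-q[:,0]*s+q[:,1]*c,q[:,2]]
        return sdf(q)
    r=least_squares(res,x0,loss="soft_l1",f_scale=2); return r.x,np.abs(r.fun)
if __name__=="__main__":
    S=[]
    for cam in("top","scene"):
        d=dict(np.load(cam+"0.npz")); P=d["P"]; X,Y,Z=P[...,0],P[...,1],P[...,2]
        S.append(P[(d["range_z"]>0)&(X>375)&(X<545)&(Y>-165)&(Y<-65)&(Z>5)&(Z<100)])
    for q in(S[0],S[1],np.vstack(S)):
        x,f=fit(q,[495,-118,np.radians(-7)]); print(x[:2].round(1),np.degrees(x[2]).round(2),np.median(f).round(2),np.percentile(f,90).round(2),len(q))
    c,s=np.cos(x[2]),np.sin(x[2]); print("grip",x[:2]+np.array([-82*c,-82*s]))
E
python3 fit.py
```

```text
[ 500.9 -121.9] -6.54 1.13 3.87 371
[ 501.2 -122.2] -7.3 0.91 3.12 365
[ 501.  -122.1] -7.0 1.03 3.58 736
grip [ 419.60097639 -112.05541226]
```

```bash
cat > pl.py <<'E'
from h import *
from scipy.spatial.transform import Rotation as Ro
import json,os
T=np.eye(4); T[:3,:3]=np.diag([-1,1,-1.]); T[:3,3]=[-82,0,47]   # tool in scoop
if os.path.exists("T.npy"): T=np.load("T.npy")
def scoop(x,y,z,h,p=0):   # heading, lip-up pitch -> scoop pose
    M=np.eye(4); M[:3,:3]=Ro.from_euler("ZY",[h,-p],degrees=True).as_matrix(); M[:3,3]=[x,y,z]; return M
def cur():
    s=robot.get_state(); M=np.eye(4); M[:3,:3]=s["tool_rot"]; M[:3,3]=s["ee_pos"]; return M,s
def show():
    M,s=cur(); S=M@np.linalg.inv(T); e=Ro.from_matrix(S[:3,:3]).as_euler("ZYX",degrees=True)
    print("t",round(s["t"],2),"ee",s["ee_pos"].round(1),"scoop",S[:3,3].round(1),"h,p,roll",(e*[1,-1,1]).round(1),"j",s["joints"].round(0),"w",round(s["width"],1),"g",round(s["grip_force"],1),"F",s["ft_force"].round(1))
def rows(targets,start=None):  # targets: scoop poses
    M=cur()[0] if start is None else start
    for S in targets:
        D=np.linalg.inv(M)@(S@T); w=Ro.from_matrix(D[:3,:3]).as_rotvec()/np.pi; d=D[:3,3]/800
        print({k:round(float(v),4) for k,v in zip("dx dy dz wx wy wz".split(),[*d,*w])}, "mm",round(np.linalg.norm(d)*800),"deg",round(np.linalg.norm(w)*180))
E
python3 - <<'E'
from pl import *
show()
g=scoop(501,-122.1,0,-7)
w=scoop(480+82,250,185,-7); a=scoop(501,-122.1,80,-7)
rows([w,a,g])
E
```

```text
t 1.0 ee [200.  565.7 239.3] scoop [277.3 538.4 192.3] h,p,roll [-19.5   0.    0. ] j [58.  6.  6. 90.  0. 78.] w 85.2 g 0.0 F [-0.2 -0.5 -0.1]
{'dx': -0.4581, 'dy': -0.2434, 'dz': 0.0092, 'wx': 0.0, 'wy': 0.0, 'wz': -0.0693} mm 415 deg 12
{'dx': -0.5412, 'dy': -0.7074, 'dz': 0.1404, 'wx': 0.0, 'wy': 0.0, 'wz': -0.0693} mm 721 deg 12
{'dx': -0.5412, 'dy': -0.7074, 'dz': 0.2404, 'wx': 0.0, 'wy': 0.0, 'wz': -0.0693} mm 738 deg 12
```

Request:
play_rows([
  {"dx":-0.4581,"dy":-0.2434,"dz":0.0092,"wz":-0.0693,"jaw":1},
  {"dx":-0.4581,"dy":-0.2434,"dz":0.0092,"wz":-0.0693,"jaw":1},
  {"dx":-0.4581,"dy":-0.2434,"dz":0.0092,"wz":-0.0693,"jaw":1},
  {"dx":-0.4581,"dy":-0.2434,"dz":0.0092,"wz":-0.0693,"jaw":1},
  {"dx":-0.4581,"dy":-0.2434,"dz":0.0092,"wz":-0.0693,"jaw":1},
  {"dx":-0.4581,"dy":-0.2434,"dz":0.0092,"wz":-0.0693,"jaw":1},
  {"dx":-0.4581,"dy":-0.2434,"dz":0.0092,"wz":-0.0693,"jaw":1},
  {"dx":-0.5412,"dy":-0.7074,"dz":0.1404,"wz":-0.0693,"jaw":1},
  {"dx":-0.5412,"dy":-0.7074,"dz":0.1404,"wz":-0.0693,"jaw":1},
  {"dx":-0.5412,"dy":-0.7074,"dz":0.1404,"wz":-0.0693,"jaw":1},
  {"dx":-0.5412,"dy":-0.7074,"dz":0.1404,"wz":-0.0693,"jaw":1},
  {"dx":-0.5412,"dy":-0.7074,"dz":0.1404,"wz":-0.0693,"jaw":1},
])

```text
$.deltas[0]: bad value
```

```bash
python3 - <<'E'
from pl import *
show()
rows([scoop(501,-122.1,80,-7),scoop(501,-122.1,0,-7)])
E
```

```text
t 1.0 ee [200.  565.7 239.3] scoop [277.3 538.4 192.3] h,p,roll [-19.5   0.    0. ] j [58.  6.  6. 90.  0. 78.] w 85.2 g 0.0 F [-0.2 -0.5 -0.1]
{'dx': -0.5412, 'dy': -0.7074, 'dz': 0.1404, 'wx': 0.0, 'wy': 0.0, 'wz': -0.0693} mm 721 deg 12
{'dx': -0.5412, 'dy': -0.7074, 'dz': 0.2404, 'wx': 0.0, 'wy': 0.0, 'wz': -0.0693} mm 738 deg 12
```

Request:
play_rows([
  {"dx":-0.4581,"dy":-0.2434,"dz":0.0092,"wx":0,"wy":0,"wz":-0.0693,"jaw":1},
  {"dx":-0.4581,"dy":-0.2434,"dz":0.0092,"wx":0,"wy":0,"wz":-0.0693,"jaw":1},
  {"dx":-0.4581,"dy":-0.2434,"dz":0.0092,"wx":0,"wy":0,"wz":-0.0693,"jaw":1},
  {"dx":-0.4581,"dy":-0.2434,"dz":0.0092,"wx":0,"wy":0,"wz":-0.0693,"jaw":1},
  {"dx":-0.4581,"dy":-0.2434,"dz":0.0092,"wx":0,"wy":0,"wz":-0.0693,"jaw":1},
  {"dx":-0.4581,"dy":-0.2434,"dz":0.0092,"wx":0,"wy":0,"wz":-0.0693,"jaw":1},
  {"dx":-0.4581,"dy":-0.2434,"dz":0.0092,"wx":0,"wy":0,"wz":-0.0693,"jaw":1},
  {"dx":-0.5412,"dy":-0.7074,"dz":0.1404,"wx":0,"wy":0,"wz":-0.0693,"jaw":1},
  {"dx":-0.5412,"dy":-0.7074,"dz":0.1404,"wx":0,"wy":0,"wz":-0.0693,"jaw":1},
  {"dx":-0.5412,"dy":-0.7074,"dz":0.1404,"wx":0,"wy":0,"wz":-0.0693,"jaw":1},
  {"dx":-0.5412,"dy":-0.7074,"dz":0.1404,"wx":0,"wy":0,"wz":-0.0693,"jaw":1},
  {"dx":-0.5412,"dy":-0.7074,"dz":0.1404,"wx":0,"wy":0,"wz":-0.0693,"jaw":1},
])

```text
t: 2.2
ee_pos: [425.6, 66.2, 171.9]
tool_rot: [[-0.993, 0.121, 0.001], [0.121, 0.993, -0.0], [-0.001, 0.0, -1.0]]
ft_force: [1.4, -0.2, -0.3]
width: 85.3
grip_force: 0.0
```

```bash
python3 - <<'E'
from pl import *
show()
rows([scoop(501,-122.1,80,-7),scoop(501,-122.1,0,-7)])
E
```

```text
t 2.2 ee [425.6  66.2 171.9] scoop [507.1  56.2 125. ] h,p,roll [-7.   0.1  0. ] j [ -9. -25. -29.  86.   0.  -2.] w 85.3 g 0.0 F [ 1.4 -0.2 -0.3]
{'dx': -0.0195, 'dy': -0.2221, 'dz': 0.0562, 'wx': 0.0, 'wy': 0.0003, 'wz': 0.0001} mm 184 deg 0
{'dx': -0.0194, 'dy': -0.2221, 'dz': 0.1562, 'wx': 0.0, 'wy': 0.0003, 'wz': 0.0001} mm 218 deg 0
```

Request:
play_rows([
  {"dx":-0.0195,"dy":-0.18,"dz":0.05,"wx":0,"wy":0,"wz":0,"jaw":1},
  {"dx":-0.0195,"dy":-0.18,"dz":0.05,"wx":0,"wy":0,"wz":0,"jaw":1},
  {"dx":-0.0195,"dy":-0.18,"dz":0.05,"wx":0,"wy":0,"wz":0,"jaw":1},
  {"dx":-0.0195,"dy":-0.18,"dz":0.05,"wx":0,"wy":0,"wz":0,"jaw":1},
  {"dx":-0.0195,"dy":-0.18,"dz":0.05,"wx":0,"wy":0,"wz":0,"jaw":1},
  {"dx":-0.0195,"dy":-0.18,"dz":0.05,"wx":0,"wy":0,"wz":0,"jaw":1},
])

```text
t: 2.8
ee_pos: [424.1, -76.3, 132.6]
tool_rot: [[-0.993, 0.121, 0.0], [0.121, 0.993, 0.0], [-0.0, 0.0, -1.0]]
ft_force: [-0.1, 0.6, 0.2]
width: 85.5
grip_force: 0.0
```

```bash
python3 - <<'E'
from pl import *
show()
rows([scoop(501,-122.1,80,-7),scoop(501,-122.1,0,-7)])
E
```

```text
t 2.8 ee [424.1 -76.3 132.6] scoop [505.5 -86.3  85.6] h,p,roll [-7.  0.  0.] j [-28. -25. -33.  82.   0. -21.] w 85.5 g 0.0 F [-0.1  0.6  0.2]
{'dx': 0.0001, 'dy': -0.0451, 'dz': 0.007, 'wx': 0.0001, 'wy': 0.0001, 'wz': 0.0002} mm 36 deg 0
{'dx': 0.0001, 'dy': -0.0451, 'dz': 0.107, 'wx': 0.0001, 'wy': 0.0001, 'wz': 0.0002} mm 93 deg 0
```

Request:
play_rows([
  {"dx":0,"dy":-0.045,"dz":0.007,"wx":0,"wy":0,"wz":0,"jaw":1},
  {"dx":0,"dy":-0.045,"dz":0.04,"wx":0,"wy":0,"wz":0,"jaw":1},
  {"dx":0,"dy":-0.045,"dz":0.08,"wx":0,"wy":0,"wz":0,"jaw":1},
  {"dx":0,"dy":-0.045,"dz":0.107,"wx":0,"wy":0,"wz":0,"jaw":1},
  {"dx":0,"dy":-0.045,"dz":0.107,"wx":0,"wy":0,"wz":0,"jaw":1},
  {"dx":0,"dy":-0.045,"dz":0.107,"wx":0,"wy":0,"wz":0,"jaw":-1},
  {"dx":0,"dy":-0.045,"dz":0.107,"wx":0,"wy":0,"wz":0,"jaw":-1},
  {"dx":0,"dy":-0.045,"dz":0.107,"wx":0,"wy":0,"wz":0,"jaw":-1},
  {"dx":0,"dy":-0.045,"dz":0.107,"wx":0,"wy":0,"wz":0,"jaw":-1},
  {"dx":0,"dy":-0.045,"dz":0.107,"wx":0,"wy":0,"wz":0,"jaw":-1},
  {"dx":0,"dy":-0.045,"dz":0.107,"wx":0,"wy":0,"wz":0,"jaw":-1},
  {"dx":0,"dy":-0.045,"dz":0.107,"wx":0,"wy":0,"wz":0,"jaw":-1},
], force=80)

```text
t: 4.0
ee_pos: [419.9, -112.8, 47.2]
tool_rot: [[-0.993, 0.122, 0.001], [0.122, 0.993, -0.0], [-0.001, -0.0, -1.0]]
ft_force: [-1.2, 1.4, 6.4]
width: 14.9
grip_force: 78.1
```

```bash
python3 - <<'E'
from pl import *
show()
E
```

```text
t 4.0 ee [ 419.9 -112.8   47.2] scoop [ 5.013e+02 -1.228e+02  3.000e-01] h,p,roll [-7.   0.1 -0. ] j [-32. -21. -40.  72.   0. -25.] w 14.9 g 78.1 F [-1.2  1.4  6.4]
```

```bash
python3 - <<'E'
from pl import *
rows([scoop(501.3,-122.8,70,-7),scoop(470.6,99,70,-10.5)])
E
```

```text
{'dx': -0.0001, 'dy': 0.0, 'dz': -0.0872, 'wx': -0.0, 'wy': 0.0003, 'wz': 0.0} mm 70 deg 0
{'dx': 0.0716, 'dy': 0.2768, 'dz': -0.0873, 'wx': -0.0, 'wy': 0.0003, 'wz': 0.0195} mm 239 deg 4
```

Request:
play_rows([
  {"dx":0,"dy":0,"dz":-0.02,"wx":0,"wy":0,"wz":0,"jaw":-1},
  {"dx":0,"dy":0,"dz":-0.05,"wx":0,"wy":0,"wz":0,"jaw":-1},
  {"dx":0,"dy":0,"dz":-0.087,"wx":0,"wy":0,"wz":0,"jaw":-1},
  {"dx":0.07,"dy":0.2768,"dz":-0.0873,"wx":0,"wy":0,"wz":0.0195,"jaw":-1},
  {"dx":0.0716,"dy":0.2768,"dz":-0.0873,"wx":0,"wy":0,"wz":0.0195,"jaw":-1},
  {"dx":0.0716,"dy":0.2768,"dz":-0.0873,"wx":0,"wy":0,"wz":0.0195,"jaw":-1},
  {"dx":0.0716,"dy":0.2768,"dz":-0.0873,"wx":0,"wy":0,"wz":0.0195,"jaw":-1},
  {"dx":0.0716,"dy":0.2768,"dz":-0.0873,"wx":0,"wy":0,"wz":0.0195,"jaw":-1},
  {"dx":0.0716,"dy":0.2768,"dz":-0.0873,"wx":0,"wy":0,"wz":0.0195,"jaw":-1},
  {"dx":0.0716,"dy":0.2768,"dz":-0.0873,"wx":0,"wy":0,"wz":0.0195,"jaw":-1},
  {"dx":0.0716,"dy":0.2768,"dz":-0.0873,"wx":0,"wy":0,"wz":0.0195,"jaw":-1},
])

```text
t: 5.1
ee_pos: [389.7, 113.4, 116.2]
tool_rot: [[-0.983, 0.183, -0.0], [0.183, 0.983, -0.0], [0.0, -0.0, -1.0]]
ft_force: [-0.4, 0.4, -1.5]
width: 14.4
grip_force: 78.4
```

```bash
cat > grab.py <<'E'
from h import *
import sys
def grab(tag):
    for cam in("top","scene"):
        p=robot.capture(cam); np.savez(cam+tag+".npz",P=cloud(p),**{k:p[k] for k in("color","range_z","mtx","eye","rotation")})
        cv2.imwrite(f"pics/{cam}{tag}.png",p["color"])
def crop(tag,a,b):
    t=cv2.imread(f"pics/top{tag}.png")[a[1]:a[3],a[0]:a[2]]; s=cv2.imread(f"pics/scene{tag}.png")[b[1]:b[3],b[0]:b[2]]
    r=lambda m:cv2.resize(m,(390,int(390*m.shape[0]/m.shape[1])),interpolation=cv2.INTER_CUBIC)
    t,s=r(t),r(s); H=max(len(t),len(s)); f=lambda m:cv2.copyMakeBorder(m,0,H-len(m),0,10,0)
    cv2.imwrite(f"pics/crop{tag}.png",np.hstack([f(t),f(s)]))
E
cat > fit6.py <<'E'
from pl import *; from fit import sdf; from scipy.optimize import least_squares
def fit6(tag,cams=("top","scene")):
    M,_=cur(); S0=M@np.linalg.inv(T); Q=[]
    for cam in cams:
        d=dict(np.load(cam+tag+".npz")); p=d["P"][(d["range_z"]>0)]; q=(p-S0[:3,3])@S0[:3,:3]
        k=(sdf(q)<7)&(q[:,0]>-68)&(q[:,2]>-4)&(p[:,2]>30); Q.append(q[k]); print(cam,k.sum())
    Q=np.vstack(Q)
    def res(v): return np.r_[sdf((Q-v[:3])@Ro.from_rotvec(v[3:]).as_matrix()), v[3:]*10]
    r=least_squares(res,np.zeros(6),loss="soft_l1",f_scale=1.5).x
    print("offset in scoop frame mm",r[:3].round(1),"rotvec deg",np.degrees(r[3:]).round(1)); return r
E
python3 - <<'E'
from pl import *; from grab import *
show(); grab("1"); crop("1",(150,130,300,245),(170,110,320,225))
from fit6 import fit6
fit6("1"); fit6("1",("top",)); fit6("1",("scene",))
E
```

```text
t 5.1 ee [389.7 113.4 116.2] scoop [470.3  98.3  69.2] h,p,roll [-10.6  -0.   -0. ] j [ -2. -30. -38.  81.  -0.   8.] w 14.4 g 78.4 F [-0.4  0.4 -1.5]
top 608
scene 355
offset in scoop frame mm [-0.4 -0.3  0.7] rotvec deg [ 0.1 -0.2  0.1]
top 608
offset in scoop frame mm [-0.5 -0.   0.5] rotvec deg [-0.2  0.   0.1]
scene 355
offset in scoop frame mm [-0.5 -0.8  1.3] rotvec deg [-0.3 -0.4  0.3]
```

View pics/crop1.png

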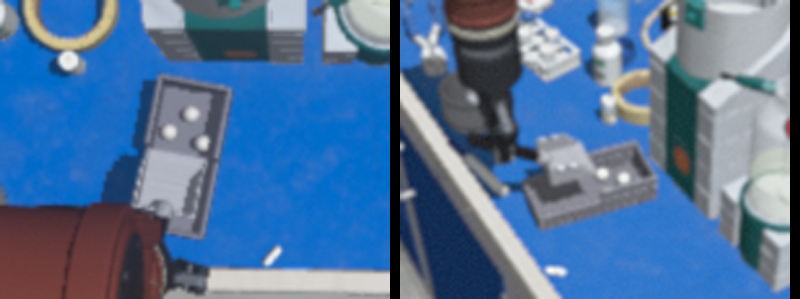

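```bash
cat >> pl.py <<'E'
def tr(s,z,p,lat=0,h=-10.5):  # scoop in tray: s along tray x, z = height of origin
    c,n=np.cos(np.radians(-10.5)),np.sin(np.radians(-10.5)); return scoop(498.1+s*c-lat*n,93.9+s*n+lat*c,z,h,p)
E
python3 - <<'E'
from pl import *
rows([tr(-28,30,-2),tr(-28,5.1,-2),tr(-20,5.1,-2),tr(-10,5.1,-2),tr(10,5.1,-2)])
E
```

```text
{'dx': -0.0021, 'dy': 0.0011, 'dz': 0.0456, 'wx': -0.0, 'wy': 0.011, 'wz': -0.0006} mm 37 deg 2
{'dx': -0.0021, 'dy': 0.0011, 'dz': 0.0768, 'wx': -0.0, 'wy': 0.011, 'wz': -0.0006} mm 61 deg 2
{'dx': -0.0121, 'dy': 0.0011, 'dz': 0.0768, 'wx': -0.0, 'wy': 0.011, 'wz': -0.0006} mm 62 deg 2
{'dx': -0.0246, 'dy': 0.0011, 'dz': 0.0768, 'wx': -0.0, 'wy': 0.011, 'wz': -0.0006} mm 64 deg 2
{'dx': -0.0496, 'dy': 0.0012, 'dz': 0.0768, 'wx': -0.0, 'wy': 0.011, 'wz': -0.0006} mm 73 deg 2
```

Request:
play_rows([
  {"dx":-0.0021,"dy":0.0011,"dz":0.025,"wx":0,"wy":0.011,"wz":-0.0006,"jaw":-1},
  {"dx":-0.0021,"dy":0.0011,"dz":0.05,"wx":0,"wy":0.011,"wz":-0.0006,"jaw":-1},
  {"dx":-0.0021,"dy":0.0011,"dz":0.065,"wx":0,"wy":0.011,"wz":-0.0006,"jaw":-1},
  {"dx":-0.0021,"dy":0.0011,"dz":0.0735,"wx":0,"wy":0.011,"wz":-0.0006,"jaw":-1},
  {"dx":-0.0021,"dy":0.0011,"dz":0.0768,"wx":0,"wy":0.011,"wz":-0.0006,"jaw":-1},
  {"dx":-0.0021,"dy":0.0011,"dz":0.0768,"wx":0,"wy":0.011,"wz":-0.0006,"jaw":-1},
])

```text
t: 5.8
ee_pos: [391.8, 114.5, 55.6]
tool_rot: [[-0.983, 0.181, -0.033], [0.181, 0.984, 0.006], [0.034, 0.0, -0.999]]
ft_force: [0.3, 0.1, -1.0]
width: 14.5
grip_force: 78.5
```

```bash
python3 - <<'E'
from pl import *
show()
rows([tr(-18,5.1,-2),tr(0,5.1,-2),tr(20,5.1,-2)])
E
```

```text
t 5.8 ee [391.8 114.5  55.6] scoop [470.9  99.9   5.8] h,p,roll [-10.4  -1.9   0. ] j [ -2. -24. -41.  75.   0.   8.] w 14.5 g 78.5 F [ 0.3  0.1 -1. ]
{'dx': -0.0125, 'dy': -0.0011, 'dz': 0.0004, 'wx': -0.0, 'wy': 0.0004, 'wz': 0.0005} mm 10 deg 0
{'dx': -0.0349, 'dy': -0.0011, 'dz': -0.0004, 'wx': -0.0, 'wy': 0.0004, 'wz': 0.0005} mm 28 deg 0
{'dx': -0.0599, 'dy': -0.0012, 'dz': -0.0012, 'wx': -0.0, 'wy': 0.0004, 'wz': 0.0005} mm 48 deg 0
```

Request:
play_rows([
  {"dx":-0.005,"dy":-0.0011,"dz":0.0013,"wx":0,"wy":0.0004,"wz":0.0005,"jaw":-1},
  {"dx":-0.01,"dy":-0.0011,"dz":0.0012,"wx":0,"wy":0.0004,"wz":0.0005,"jaw":-1},
  {"dx":-0.015,"dy":-0.0011,"dz":0.001,"wx":0,"wy":0.0004,"wz":0.0005,"jaw":-1},
  {"dx":-0.02,"dy":-0.0011,"dz":0.0009,"wx":0,"wy":0.0004,"wz":0.0005,"jaw":-1},
  {"dx":-0.025,"dy":-0.0011,"dz":0.0007,"wx":0,"wy":0.0004,"wz":0.0005,"jaw":-1},
  {"dx":-0.03,"dy":-0.0011,"dz":0.0005,"wx":0,"wy":0.0004,"wz":0.0005,"jaw":-1},
  {"dx":-0.035,"dy":-0.0011,"dz":0.0004,"wx":0,"wy":0.0004,"wz":0.0005,"jaw":-1},
  {"dx":-0.04,"dy":-0.0011,"dz":0.0002,"wx":0,"wy":0.0004,"wz":0.0005,"jaw":-1},
])

```text
t: 6.6
ee_pos: [423.4, 108.0, 54.2]
tool_rot: [[-0.983, 0.182, -0.035], [0.182, 0.983, 0.007], [0.035, 0.0, -0.999]]
ft_force: [-3.6, 0.1, 5.9]
width: 14.6
grip_force: 79.3
```

```bash
python3 - <<'E'
from pl import *; from grab import *
show(); grab("2"); crop("2",(180,140,255,215),(200,150,280,205)); 
rows([tr(20,5.1,-2),tr(45,5.1,-2),tr(47,5.1,-2)])
E
```

```text
t 6.6 ee [423.4 108.   54.2] scoop [502.3  93.4   4.4] h,p,roll [-10.5  -2.    0. ] j [ -3. -18. -36.  74.   0.   7.] w 14.6 g 79.3 F [-3.6  0.1  5.9]
{'dx': -0.0189, 'dy': -0.0003, 'dz': -0.0015, 'wx': 0.0001, 'wy': 0.0002, 'wz': 0.0} mm 15 deg 0
{'dx': -0.0501, 'dy': -0.0003, 'dz': -0.0026, 'wx': 0.0001, 'wy': 0.0002, 'wz': 0.0} mm 40 deg 0
{'dx': -0.0526, 'dy': -0.0003, 'dz': -0.0027, 'wx': 0.0001, 'wy': 0.0002, 'wz': 0.0} mm 42 deg 0
```

View pics/crop2.png

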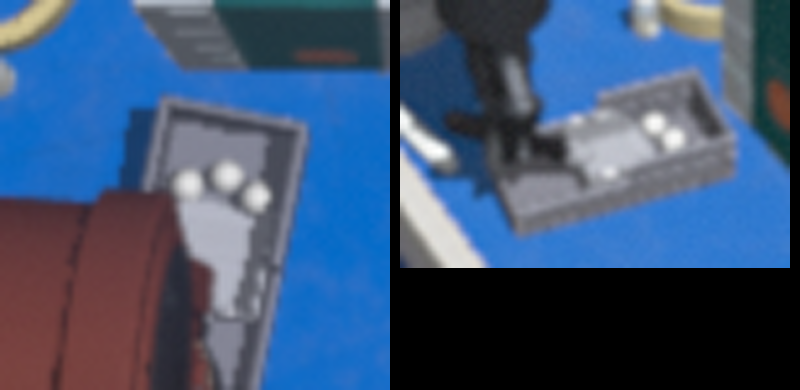

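Request:
play_rows([
  {"dx":-0.005,"dy":-0.0003,"dz":-0.0002,"wx":0,"wy":0,"wz":0,"jaw":-1},
  {"dx":-0.01,"dy":-0.0003,"dz":-0.0004,"wx":0,"wy":0,"wz":0,"jaw":-1},
  {"dx":-0.015,"dy":-0.0003,"dz":-0.0005,"wx":0,"wy":0,"wz":0,"jaw":-1},
  {"dx":-0.02,"dy":-0.0003,"dz":-0.0007,"wx":0,"wy":0,"wz":0,"jaw":-1},
  {"dx":-0.025,"dy":-0.0003,"dz":-0.0009,"wx":0,"wy":0,"wz":0,"jaw":-1},
  {"dx":-0.03,"dy":-0.0003,"dz":-0.0011,"wx":0,"wy":0,"wz":0,"jaw":-1},
  {"dx":-0.034,"dy":-0.0003,"dz":-0.0012,"wx":0,"wy":0,"wz":0,"jaw":-1},
  {"dx":-0.038,"dy":-0.0003,"dz":-0.0013,"wx":0,"wy":0,"wz":0,"jaw":-1},
  {"dx":-0.042,"dy":-0.0003,"dz":-0.0015,"wx":0,"wy":0,"wz":0,"jaw":-1},
  {"dx":-0.046,"dy":-0.0003,"dz":-0.0016,"wx":0,"wy":0,"wz":0,"jaw":-1},
  {"dx":-0.049,"dy":-0.0003,"dz":-0.0017,"wx":0,"wy":0,"wz":0,"jaw":-1},
  {"dx":-0.051,"dy":-0.0003,"dz":-0.0018,"wx":0,"wy":0,"wz":0,"jaw":-1},
])

```text
t: 7.9
ee_pos: [463.2, 100.4, 54.1]
tool_rot: [[-0.983, 0.182, -0.035], [0.182, 0.983, 0.007], [0.036, 0.0, -0.999]]
ft_force: [-4.5, -0.1, 7.0]
width: 14.6
grip_force: 79.4
```

```bash
python3 - <<'E'
from pl import *; from grab import *
show(); grab("3"); crop("3",(180,140,255,215),(200,150,280,205)); 
rows([tr(47,5.1,-2),tr(47,6,8),tr(46,10,15)])
E
```

```text
t 7.9 ee [463.2 100.4  54.1] scoop [542.1  85.8   4.2] h,p,roll [-10.5  -2.    0. ] j [ -4. -11. -30.  73.   0.   7.] w 14.6 g 79.4 F [-4.5 -0.1  7. ]
{'dx': -0.0025, 'dy': 0.0, 'dz': -0.0011, 'wx': 0.0, 'wy': -0.0001, 'wz': 0.0001} mm 2 deg 0
{'dx': 0.0062, 'dy': 0.0, 'dz': 0.0164, 'wx': 0.0, 'wy': -0.0557, 'wz': 0.0001} mm 14 deg 10
{'dx': 0.0117, 'dy': 0.0, 'dz': 0.0253, 'wx': 0.0, 'wy': -0.0946, 'wz': 0.0001} mm 22 deg 17
```

View pics/crop3.png

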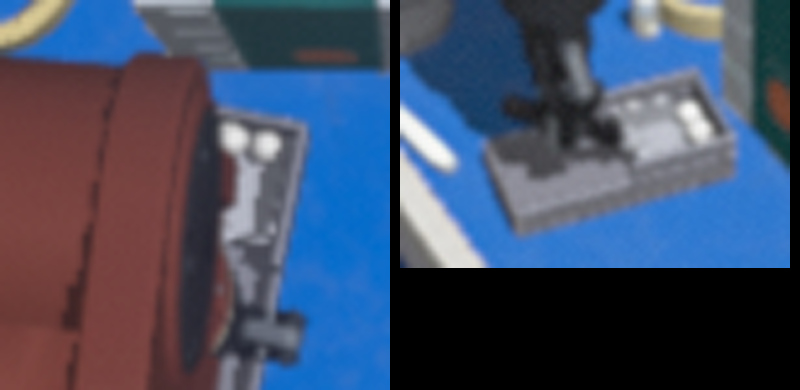

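```bash
python3 - <<'E'
from pl import *
rows([tr(46,4.8,-2),tr(46,6.5,4),tr(46.3,9,8),tr(46.7,11,12),tr(47,13.5,16),tr(47.5,16,20),tr(47,30,22),tr(44,60,22),tr(44,90,22)])
E
```

```text
{'dx': -0.0012, 'dy': 0.0, 'dz': -0.0007, 'wx': 0.0, 'wy': -0.0001, 'wz': 0.0001} mm 1 deg 0
{'dx': 0.0044, 'dy': 0.0, 'dz': 0.0082, 'wx': 0.0, 'wy': -0.0335, 'wz': 0.0001} mm 7 deg 6
{'dx': 0.0072, 'dy': 0.0, 'dz': 0.0127, 'wx': 0.0, 'wy': -0.0557, 'wz': 0.0001} mm 12 deg 10
{'dx': 0.0093, 'dy': 0.0, 'dz': 0.0181, 'wx': 0.0, 'wy': -0.0779, 'wz': 0.0001} mm 16 deg 14
{'dx': 0.011, 'dy': 0.0, 'dz': 0.0229, 'wx': 0.0, 'wy': -0.1001, 'wz': 0.0001} mm 20 deg 18
{'dx': 0.0119, 'dy': 0.0, 'dz': 0.0279, 'wx': 0.0, 'wy': -0.1223, 'wz': 0.0001} mm 24 deg 22
{'dx': 0.0136, 'dy': 0.0, 'dz': 0.0145, 'wx': 0.0, 'wy': -0.1335, 'wz': 0.0001} mm 16 deg 24
{'dx': 0.0187, 'dy': 0.0, 'dz': -0.0228, 'wx': 0.0, 'wy': -0.1335, 'wz': 0.0001} mm 24 deg 24
{'dx': 0.02, 'dy': 0.0, 'dz': -0.0603, 'wx': 0.0, 'wy': -0.1335, 'wz': 0.0001} mm 51 deg 24
```

Request:
play_rows([
  {"dx":-0.0014,"dy":0,"dz":-0.0005,"wx":0,"wy":0,"wz":0,"jaw":-1},
  {"dx":-0.0014,"dy":0,"dz":-0.0005,"wx":0,"wy":0,"wz":0,"jaw":-1},
  {"dx":0.0044,"dy":0,"dz":0.0082,"wx":0,"wy":-0.0335,"wz":0,"jaw":-1},
  {"dx":0.0072,"dy":0,"dz":0.0127,"wx":0,"wy":-0.0557,"wz":0,"jaw":-1},
  {"dx":0.0093,"dy":0,"dz":0.0181,"wx":0,"wy":-0.0779,"wz":0,"jaw":-1},
  {"dx":0.011,"dy":0,"dz":0.0229,"wx":0,"wy":-0.1001,"wz":0,"jaw":-1},
  {"dx":0.0119,"dy":0,"dz":0.0279,"wx":0,"wy":-0.1223,"wz":0,"jaw":-1},
  {"dx":0.0119,"dy":0,"dz":0.0275,"wx":0,"wy":-0.1223,"wz":0,"jaw":-1},
  {"dx":0.0119,"dy":0,"dz":0.0275,"wx":0,"wy":-0.1223,"wz":0,"jaw":-1},
])

```text
t: 8.9
ee_pos: [452.8, 102.3, 32.5]
tool_rot: [[-0.924, 0.182, 0.335], [0.171, 0.983, -0.062], [-0.341, 0.0, -0.94]]
ft_force: [0.6, 0.8, -1.7]
width: 14.8
grip_force: 78.7
```

```bash
python3 - <<'E'
from pl import *; from grab import *
show(); grab("4"); crop("4",(180,140,255,215),(200,150,280,205)); 
rows([tr(47,30,22),tr(44,60,22),tr(44,90,22)])
E
```

```text
t 8.9 ee [452.8 102.3  32.5] scoop [544.3  85.4  16.2] h,p,roll [-10.5  19.9   0. ] j [ -1. -46. -60.  56.  -3.   8.] w 14.8 g 78.7 F [ 0.6  0.8 -1.7]
{'dx': -0.0034, 'dy': 0.0002, 'dz': -0.0125, 'wx': 0.0, 'wy': -0.0119, 'wz': -0.0} mm 10 deg 2
{'dx': -0.0126, 'dy': 0.0002, 'dz': -0.049, 'wx': 0.0, 'wy': -0.0119, 'wz': -0.0} mm 41 deg 2
{'dx': -0.0254, 'dy': 0.0002, 'dz': -0.0843, 'wx': 0.0, 'wy': -0.0119, 'wz': -0.0} mm 70 deg 2
```

View pics/crop4.png

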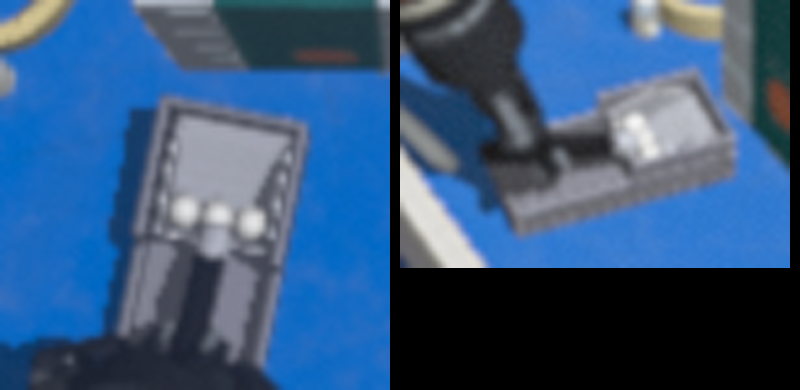

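```bash
cat >> pl.py <<'E'
def atp(P,loc,h,p):   # scoop pose with local point loc at world P
    S=scoop(0,0,0,h,p); S[:3,3]=np.array(P)-S[:3,:3]@np.array(loc); return S
G=[-82,0,58]; LIP=[30,0,0]
E
python3 - <<'E'
from pl import *
up=tr(44,100,18); g0=(up@[*G,1])[:3]
rows([tr(46.5,22,20),tr(46,30,20),tr(45.5,42,20),tr(45,58,20),tr(44.5,78,19),up])
print(g0)
u=np.array([np.cos(np.radians(98)),np.sin(np.radians(98))])
pre=atp([*(np.array([438,326.2])-18*u),85],LIP,98,15); g1=(pre@[*G,1])[:3]; print(g1)
E
```

```text
{'dx': -0.0014, 'dy': 0.0002, 'dz': -0.0069, 'wx': 0.0, 'wy': -0.0007, 'wz': -0.0} mm 6 deg 0
{'dx': -0.0042, 'dy': 0.0002, 'dz': -0.0165, 'wx': 0.0, 'wy': -0.0007, 'wz': -0.0} mm 14 deg 0
{'dx': -0.0087, 'dy': 0.0002, 'dz': -0.0309, 'wx': 0.0, 'wy': -0.0007, 'wz': -0.0} mm 26 deg 0
{'dx': -0.0149, 'dy': 0.0002, 'dz': -0.0499, 'wx': 0.0, 'wy': -0.0007, 'wz': -0.0} mm 42 deg 0
{'dx': -0.0239, 'dy': 0.0002, 'dz': -0.0754, 'wx': 0.0, 'wy': 0.0048, 'wz': -0.0} mm 63 deg 1
{'dx': -0.0337, 'dy': 0.0002, 'dz': -0.1032, 'wx': 0.0, 'wy': 0.0104, 'wz': -0.0} mm 87 deg 2
[447.05961138 103.35977688 129.82188441]
[457.65057343 186.37890479 112.03596487]
```

Request:
play_rows([
  {"dx":-0.0014,"dy":0,"dz":-0.0069,"wx":0,"wy":0,"wz":0,"jaw":-1},
  {"dx":-0.0042,"dy":0,"dz":-0.0165,"wx":0,"wy":0,"wz":0,"jaw":-1},
  {"dx":-0.0087,"dy":0,"dz":-0.0309,"wx":0,"wy":0,"wz":0,"jaw":-1},
  {"dx":-0.0149,"dy":0,"dz":-0.0499,"wx":0,"wy":0,"wz":0,"jaw":-1},
  {"dx":-0.0239,"dy":0,"dz":-0.0754,"wx":0,"wy":0.0048,"wz":0,"jaw":-1},
  {"dx":-0.0337,"dy":0,"dz":-0.1032,"wx":0,"wy":0.0104,"wz":0,"jaw":-1},
  {"dx":-0.0337,"dy":0,"dz":-0.1032,"wx":0,"wy":0.0104,"wz":0,"jaw":-1},
  {"dx":-0.0337,"dy":0,"dz":-0.1032,"wx":0,"wy":0.0104,"wz":0,"jaw":-1},
])

```text
t: 9.8
ee_pos: [450.3, 102.7, 119.6]
tool_rot: [[-0.934, 0.182, 0.306], [0.173, 0.983, -0.057], [-0.312, 0.0, -0.95]]
ft_force: [-0.8, 0.0, -3.2]
width: 14.5
grip_force: 78.7
```

```bash
python3 - <<'E'
from pl import *
show()
g0=np.array([447,103,130.]);g1=np.array([457.7,186.4,125])
for k in range(1,7): 
    f=k/6; rows([atp(g0+f*(g1-g0),G,-10.5+f*108.5,18-2*f)])
E
```

```text
t 9.8 ee [450.3 102.7 119.6] scoop [541.4  85.9 100.5] h,p,roll [-10.5  18.2   0. ] j [ -2. -45. -50.  67.  -3.   8.] w 14.5 g 78.7 F [-0.8  0.  -3.2]
{'dx': 0.0015, 'dy': 0.0183, 'dz': 0.0007, 'wx': -0.0308, 'wy': 0.0027, 'wz': -0.0956} mm 15 deg 18
{'dx': 0.0034, 'dy': 0.037, 'dz': 0.0013, 'wx': -0.0611, 'wy': 0.0044, 'wz': -0.1913} mm 30 deg 36
{'dx': 0.0055, 'dy': 0.0553, 'dz': 0.0017, 'wx': -0.0909, 'wy': 0.0059, 'wz': -0.2873} mm 44 deg 54
{'dx': 0.0079, 'dy': 0.0733, 'dz': 0.002, 'wx': -0.1202, 'wy': 0.0072, 'wz': -0.3834} mm 59 deg 72
{'dx': 0.0103, 'dy': 0.0909, 'dz': 0.0024, 'wx': -0.1488, 'wy': 0.008, 'wz': -0.4797} mm 73 deg 90
{'dx': 0.0127, 'dy': 0.1081, 'dz': 0.0027, 'wx': -0.1769, 'wy': 0.0082, 'wz': -0.5762} mm 87 deg 109
```

Request:
play_rows([
  {"dx":0.0007,"dy":0.009,"dz":0.0003,"wx":-0.0154,"wy":0.0015,"wz":-0.04,"jaw":-1},
  {"dx":0.0015,"dy":0.0183,"dz":0.0007,"wx":-0.0308,"wy":0.0027,"wz":-0.0956,"jaw":-1},
  {"dx":0.0034,"dy":0.037,"dz":0.0013,"wx":-0.0611,"wy":0.0044,"wz":-0.1913,"jaw":-1},
  {"dx":0.0034,"dy":0.037,"dz":0.0013,"wx":-0.0611,"wy":0.0044,"wz":-0.1913,"jaw":-1},
  {"dx":0.0055,"dy":0.0553,"dz":0.0017,"wx":-0.0909,"wy":0.0059,"wz":-0.2873,"jaw":-1},
  {"dx":0.0055,"dy":0.0553,"dz":0.0017,"wx":-0.0909,"wy":0.0059,"wz":-0.2873,"jaw":-1},
  {"dx":0.0079,"dy":0.0733,"dz":0.002,"wx":-0.1202,"wy":0.0072,"wz":-0.3834,"jaw":-1},
  {"dx":0.0079,"dy":0.0733,"dz":0.002,"wx":-0.1202,"wy":0.0072,"wz":-0.3834,"jaw":-1},
  {"dx":0.0103,"dy":0.0909,"dz":0.0024,"wx":-0.1488,"wy":0.008,"wz":-0.4797,"jaw":-1},
  {"dx":0.0103,"dy":0.0909,"dz":0.0024,"wx":-0.1488,"wy":0.008,"wz":-0.4797,"jaw":-1},
  {"dx":0.0127,"dy":0.1081,"dz":0.0027,"wx":-0.1769,"wy":0.0082,"wz":-0.5762,"jaw":-1},
  {"dx":0.0127,"dy":0.1081,"dz":0.0027,"wx":-0.1769,"wy":0.0082,"wz":-0.5762,"jaw":-1},
])

```text
t: 11.0
ee_pos: [455.9, 190.2, 112.3]
tool_rot: [[0.035, -0.999, -0.012], [-0.96, -0.037, 0.277], [-0.278, 0.002, -0.961]]
ft_force: [0.6, -0.8, -2.5]
width: 14.5
grip_force: 78.6
```

Request:
play_rows([
  {"dx":0,"dy":0,"dz":0,"wx":0,"wy":0,"wz":0,"jaw":-1},
  {"dx":0,"dy":0,"dz":0,"wx":0,"wy":0,"wz":0,"jaw":-1},
])

```text
t: 11.2
ee_pos: [456.3, 189.4, 112.7]
tool_rot: [[0.024, -1.0, -0.01], [-0.96, -0.026, 0.277], [-0.277, 0.003, -0.961]]
ft_force: [0.4, 0.6, -2.2]
width: 14.7
grip_force: 78.7
```

```bash
python3 - <<'E'
from pl import *; from grab import *
show(); grab("5"); crop("5",(100,140,240,240),(150,100,290,220))
from fit6 import fit6
fit6("5")
u=np.array([np.cos(np.radians(98)),np.sin(np.radians(98))]); L=lambda b:np.array([438,326.2])-b*u
rows([atp([*L(18),90],LIP,98,15),atp([*L(18),76],LIP,98,15),atp([*L(18),72],LIP,98,8)]+[atp([*L(18),z],LIP,98,p) for p,z in((0,66),(-10,66),(-20,66),(-35,66),(-50,66),(-65,68))])
E
```

```text
t 11.2 ee [456.3 189.4 112.7] scoop [453.8 281.2  90.3] h,p,roll [91.4 16.1  0.2] j [ -3. -15. -29.  78.  16. -94.] w 14.7 g 78.7 F [ 0.4  0.6 -2.2]
top 0
scene 85
offset in scoop frame mm [-1.4  0.5  2.1] rotvec deg [1.8 0.3 2.1]
{'dx': 0.0026, 'dy': -0.0011, 'dz': 0.0082, 'wx': -0.0093, 'wy': 0.0062, 'wz': -0.0347} mm 7 deg 7
{'dx': 0.0075, 'dy': -0.0011, 'dz': 0.025, 'wx': -0.0093, 'wy': 0.0062, 'wz': -0.0347} mm 21 deg 7
{'dx': 0.0004, 'dy': -0.0007, 'dz': 0.0134, 'wx': -0.0072, 'wy': 0.045, 'wz': -0.0353} mm 11 deg 10
{'dx': -0.0096, 'dy': 0.0001, 'dz': 0.0032, 'wx': -0.0047, 'wy': 0.0894, 'wz': -0.0358} mm 8 deg 17
{'dx': -0.0279, 'dy': 0.0015, 'dz': -0.0159, 'wx': -0.0016, 'wy': 0.1449, 'wz': -0.0362} mm 26 deg 27
{'dx': -0.0492, 'dy': 0.0034, 'dz': -0.0315, 'wx': 0.0016, 'wy': 0.2004, 'wz': -0.0365} mm 47 deg 37
{'dx': -0.0853, 'dy': 0.0068, 'dz': -0.0475, 'wx': 0.0065, 'wy': 0.2836, 'wz': -0.0366} mm 78 deg 51
{'dx': -0.1242, 'dy': 0.0109, 'dz': -0.0535, 'wx': 0.0115, 'wy': 0.3669, 'wz': -0.0363} mm 109 deg 66
{'dx': -0.1641, 'dy': 0.0153, 'dz': -0.0515, 'wx': 0.0166, 'wy': 0.4501, 'wz': -0.0355} mm 138 deg 81
```

View pics/crop5.png

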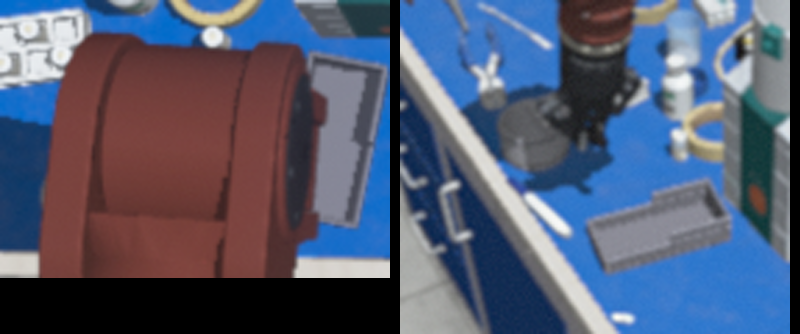

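```bash
python3 - <<'E'
from pl import *
u=np.array([np.cos(np.radians(92)),np.sin(np.radians(92))]); L=lambda b:np.array([438,326.2])-b*u
rows([atp([*L(18),z],LIP,92,p) for p,z in((15,78),(8,72),(0,67),(-8,66),(-16,66),(-24,66),(-32,66),(-40,66),(-48,67),(-56,68),(-64,69))])
E
```

```text
{'dx': 0.0078, 'dy': 0.017, 'dz': 0.0224, 'wx': -0.0003, 'wy': 0.0061, 'wz': -0.0026} mm 23 deg 1
{'dx': 0.0014, 'dy': 0.017, 'dz': 0.0131, 'wx': -0.0002, 'wy': 0.045, 'wz': -0.0026} mm 17 deg 8
{'dx': -0.009, 'dy': 0.0171, 'dz': 0.0017, 'wx': -0.0, 'wy': 0.0895, 'wz': -0.0027} mm 15 deg 16
{'dx': -0.023, 'dy': 0.0172, 'dz': -0.0126, 'wx': 0.0002, 'wy': 0.1339, 'wz': -0.0027} mm 25 deg 24
{'dx': -0.0395, 'dy': 0.0173, 'dz': -0.026, 'wx': 0.0004, 'wy': 0.1784, 'wz': -0.0027} mm 40 deg 32
{'dx': -0.0576, 'dy': 0.0174, 'dz': -0.0369, 'wx': 0.0006, 'wy': 0.2228, 'wz': -0.0026} mm 56 deg 40
{'dx': -0.0771, 'dy': 0.0176, 'dz': -0.0452, 'wx': 0.0008, 'wy': 0.2673, 'wz': -0.0026} mm 73 deg 48
{'dx': -0.0975, 'dy': 0.0177, 'dz': -0.0508, 'wx': 0.0009, 'wy': 0.3117, 'wz': -0.0026} mm 89 deg 56
{'dx': -0.1189, 'dy': 0.0179, 'dz': -0.0546, 'wx': 0.0011, 'wy': 0.3561, 'wz': -0.0026} mm 106 deg 64
{'dx': -0.1404, 'dy': 0.0181, 'dz': -0.0555, 'wx': 0.0013, 'wy': 0.4006, 'wz': -0.0025} mm 122 deg 72
{'dx': -0.1617, 'dy': 0.0183, 'dz': -0.0534, 'wx': 0.0015, 'wy': 0.445, 'wz': -0.0024} mm 137 deg 80
```

Request:
play_rows([
  {"dx":0.003,"dy":0.008,"dz":0.01,"wx":0,"wy":0.003,"wz":-0.001,"jaw":-1},
  {"dx":0.0078,"dy":0.017,"dz":0.0224,"wx":0,"wy":0.0061,"wz":-0.0026,"jaw":-1},
  {"dx":0.0078,"dy":0.017,"dz":0.0224,"wx":0,"wy":0.0061,"wz":-0.0026,"jaw":-1},
  {"dx":0.0014,"dy":0.017,"dz":0.0131,"wx":0,"wy":0.045,"wz":-0.0026,"jaw":-1},
  {"dx":-0.009,"dy":0.0171,"dz":0.0017,"wx":0,"wy":0.0895,"wz":-0.0027,"jaw":-1},
  {"dx":-0.023,"dy":0.0172,"dz":-0.0126,"wx":0,"wy":0.1339,"wz":-0.0027,"jaw":-1},
  {"dx":-0.0395,"dy":0.0173,"dz":-0.026,"wx":0,"wy":0.1784,"wz":-0.0027,"jaw":-1},
  {"dx":-0.0576,"dy":0.0174,"dz":-0.0369,"wx":0,"wy":0.2228,"wz":-0.0026,"jaw":-1},
  {"dx":-0.0771,"dy":0.0176,"dz":-0.0452,"wx":0,"wy":0.2673,"wz":-0.0026,"jaw":-1},
  {"dx":-0.0975,"dy":0.0177,"dz":-0.0508,"wx":0,"wy":0.3117,"wz":-0.0026,"jaw":-1},
  {"dx":-0.1189,"dy":0.0179,"dz":-0.0546,"wx":0.001,"wy":0.3561,"wz":-0.0026,"jaw":-1},
  {"dx":-0.1404,"dy":0.0181,"dz":-0.0555,"wx":0.001,"wy":0.4006,"wz":-0.0025,"jaw":-1},
])

```text
t: 12.5
ee_pos: [439.6, 281.9, 187.4]
tool_rot: [[0.02, -0.999, 0.03], [-0.586, -0.036, -0.809], [0.81, -0.002, -0.587]]
ft_force: [0.2, -0.1, -1.3]
width: 14.6
grip_force: 78.7
```

Request:
play_rows([
  {"dx":0,"dy":0,"dz":0,"wx":0,"wy":0,"wz":0,"jaw":-1},
  {"dx":0,"dy":0,"dz":0,"wx":0,"wy":0,"wz":0,"jaw":-1},
  {"dx":0,"dy":0,"dz":0,"wx":0,"wy":0,"wz":0,"jaw":-1},
])

```text
t: 12.8
ee_pos: [440.1, 280.1, 188.7]
tool_rot: [[0.019, -0.999, 0.029], [-0.592, -0.035, -0.805], [0.806, -0.002, -0.592]]
ft_force: [0.9, -0.4, -1.3]
width: 14.5
grip_force: 78.7
```

```bash
python3 - <<'E'
from pl import *
show()
# retreat: lift, level, swing to stand approach, heading -36
u=np.array([np.cos(np.radians(92)),np.sin(np.radians(92))]); L=np.array([438,326.2])-25*u
rows([atp([*L,120],LIP,92,-56),atp([*(np.array([438,326.2])-80*u),150],LIP,60,0)])
E
```

```text
t 12.8 ee [440.1 280.1 188.7] scoop [439.9 290.8  94.8] h,p,roll [ 91.8 -53.7  -0.2] j [ 39.  37.  23. 115. -40. -38.] w 14.5 g 78.7 F [ 0.9 -0.4 -1.3]
{'dx': 0.0527, 'dy': 0.0005, 'dz': -0.0348, 'wx': -0.0002, 'wy': 0.0128, 'wz': -0.0005} mm 51 deg 2
{'dx': 0.1038, 'dy': 0.0747, 'dz': 0.1236, 'wx': -0.0837, 'wy': -0.2901, 'wz': 0.1641} mm 142 deg 62
```

Request:
play_rows([
  {"dx":0.03,"dy":0,"dz":-0.02,"wx":0,"wy":0,"wz":0,"jaw":-1},
  {"dx":0.0527,"dy":0,"dz":-0.0348,"wx":0,"wy":0,"wz":0,"jaw":-1},
  {"dx":0.1038,"dy":0.0747,"dz":0.1236,"wx":-0.0837,"wy":-0.2901,"wz":0.1641,"jaw":-1},
  {"dx":0.1038,"dy":0.0747,"dz":0.1236,"wx":-0.0837,"wy":-0.2901,"wz":0.1641,"jaw":-1},
  {"dx":0.1038,"dy":0.0747,"dz":0.1236,"wx":-0.0837,"wy":-0.2901,"wz":0.1641,"jaw":-1},
  {"dx":0.1038,"dy":0.0747,"dz":0.1236,"wx":-0.0837,"wy":-0.2901,"wz":0.1641,"jaw":-1},
  {"dx":0.1038,"dy":0.0747,"dz":0.1236,"wx":-0.0837,"wy":-0.2901,"wz":0.1641,"jaw":-1},
  {"dx":0.1038,"dy":0.0747,"dz":0.1236,"wx":-0.0837,"wy":-0.2901,"wz":0.1641,"jaw":-1},
  {"dx":0.1038,"dy":0.0747,"dz":0.1236,"wx":-0.0837,"wy":-0.2901,"wz":0.1641,"jaw":-1},
  {"dx":0.1038,"dy":0.0747,"dz":0.1236,"wx":-0.0837,"wy":-0.2901,"wz":0.1641,"jaw":-1},
  {"dx":0.1038,"dy":0.0747,"dz":0.1236,"wx":-0.0837,"wy":-0.2901,"wz":0.1641,"jaw":-1},
])

```text
t: 13.9
ee_pos: [385.5, 148.2, 198.8]
tool_rot: [[-0.503, -0.864, 0.009], [-0.864, 0.503, 0.001], [-0.005, -0.007, -1.0]]
ft_force: [-0.8, -1.7, -1.9]
width: 14.7
grip_force: 78.8
```

```bash
python3 - <<'E'
from pl import *
show()
c,n=np.cos(np.radians(-36)),np.sin(np.radians(-36))
stand=np.array([441.8,-327.1]); o=stand+15*np.array([c,n]); print(o)
rows([scoop(560,60,140,0),scoop(*o,110,-36)])
E
```

```text
t 13.9 ee [385.5 148.2 198.8] scoop [427.1 219.1 152.3] h,p,roll [59.8  0.3 -0.4] j [  3. -29. -29.  89.   0. -57.] w 14.7 g 78.8 F [-0.8 -1.7 -1.9]
[ 453.93525492 -335.91677878]
{'dx': 0.0371, 'dy': -0.1554, 'dz': 0.0157, 'wx': -0.0012, 'wy': 0.0027, 'wz': 0.3321} mm 128 deg 60
{'dx': 0.4697, 'dy': -0.2763, 'dz': 0.0518, 'wx': -0.0003, 'wy': 0.0031, 'wz': 0.5321} mm 438 deg 96
```

Request:
play_rows([
  {"dx":0.0371,"dy":-0.1554,"dz":0.0157,"wx":0,"wy":0.0027,"wz":0.3321,"jaw":-1},
  {"dx":0.0371,"dy":-0.1554,"dz":0.0157,"wx":0,"wy":0.0027,"wz":0.3321,"jaw":-1},
  {"dx":0.4697,"dy":-0.2763,"dz":0.0518,"wx":0,"wy":0.0031,"wz":0.5321,"jaw":-1},
  {"dx":0.4697,"dy":-0.2763,"dz":0.0518,"wx":0,"wy":0.0031,"wz":0.5321,"jaw":-1},
  {"dx":0.4697,"dy":-0.2763,"dz":0.0518,"wx":0,"wy":0.0031,"wz":0.5321,"jaw":-1},
  {"dx":0.4697,"dy":-0.2763,"dz":0.0518,"wx":0,"wy":0.0031,"wz":0.5321,"jaw":-1},
  {"dx":0.4697,"dy":-0.2763,"dz":0.0518,"wx":0,"wy":0.0031,"wz":0.5321,"jaw":-1},
  {"dx":0.4697,"dy":-0.2763,"dz":0.0518,"wx":0,"wy":0.0031,"wz":0.5321,"jaw":-1},
  {"dx":0.4697,"dy":-0.2763,"dz":0.0518,"wx":0,"wy":0.0031,"wz":0.5321,"jaw":-1},
  {"dx":0.4697,"dy":-0.2763,"dz":0.0518,"wx":0,"wy":0.0031,"wz":0.5321,"jaw":-1},
  {"dx":0.4697,"dy":-0.2763,"dz":0.0518,"wx":0,"wy":0.0031,"wz":0.5321,"jaw":-1},
  {"dx":0.4697,"dy":-0.2763,"dz":0.0518,"wx":0,"wy":0.0031,"wz":0.5321,"jaw":-1},
])

```text
t: 15.1
ee_pos: [387.4, -288.3, 158.5]
tool_rot: [[-0.808, 0.589, -0.008], [0.589, 0.808, -0.011], [-0.0, -0.014, -1.0]]
ft_force: [0.6, 0.2, -2.4]
width: 15.0
grip_force: 79.0
```

Request:
play_rows([
  {"dx":0,"dy":0,"dz":0,"wx":0,"wy":0,"wz":0,"jaw":-1},
  {"dx":0,"dy":0,"dz":0,"wx":0,"wy":0,"wz":0,"jaw":-1},
])

```text
t: 15.3
ee_pos: [388.3, -286.6, 157.2]
tool_rot: [[-0.814, 0.581, -0.01], [0.581, 0.814, -0.008], [0.003, -0.013, -1.0]]
ft_force: [0.1, 0.4, -1.3]
width: 14.7
grip_force: 79.0
```

```bash
python3 - <<'E'
from pl import *; from grab import *; from fit6 import fit6
show(); grab("6"); crop("6",(110,185,160,235),(250,210,340,310)); fit6("6")
h=-36
o=np.array([441.8,-327.1])+15*np.array([np.cos(np.radians(h)),np.sin(np.radians(h))])
rows([scoop(*o,80,h),scoop(*o,50,h)])
E
```

```text
t 15.3 ee [ 388.3 -286.6  157.2] scoop [ 454.6 -334.6  109.9] h,p,roll [-35.5  -0.2  -0.7] j [-52. -15. -23.  82.  -1. -16.] w 14.7 g 79.0 F [ 0.1  0.4 -1.3]
top 641
scene 705
offset in scoop frame mm [ 0.4 -1.1  2.8] rotvec deg [-0.3 -1.3 -0.1]
{'dx': -0.0004, 'dy': -0.0014, 'dz': 0.0369, 'wx': -0.0039, 'wy': -0.0015, 'wz': 0.0024} mm 30 deg 1
{'dx': -0.0005, 'dy': -0.001, 'dz': 0.0744, 'wx': -0.0039, 'wy': -0.0015, 'wz': 0.0024} mm 60 deg 1
```

View pics/crop6.png

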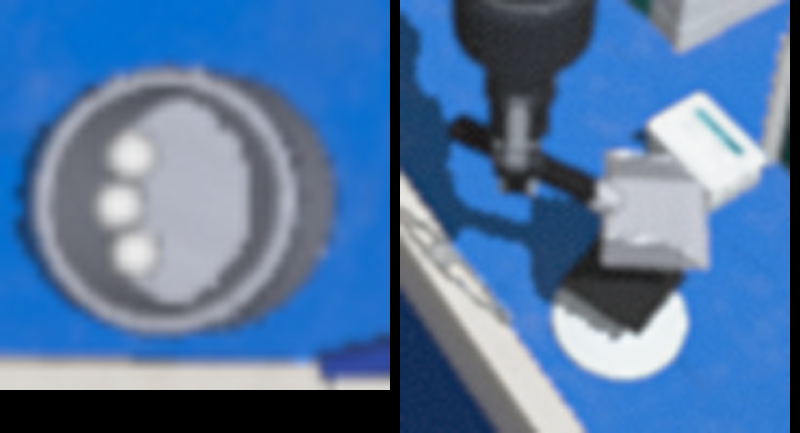

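Request:
play_rows([
  {"dx":0,"dy":-0.001,"dz":0.02,"wx":-0.0039,"wy":0,"wz":0.0024,"jaw":-1},
  {"dx":0,"dy":-0.001,"dz":0.045,"wx":-0.0039,"wy":0.003,"wz":0.0024,"jaw":-1},
  {"dx":0,"dy":-0.001,"dz":0.06,"wx":-0.0039,"wy":0.005,"wz":0.0024,"jaw":-1},
  {"dx":0,"dy":-0.001,"dz":0.067,"wx":-0.0039,"wy":0.005,"wz":0.0024,"jaw":-1},
  {"dx":0,"dy":-0.001,"dz":0.07,"wx":-0.0039,"wy":0.005,"wz":0.0024,"jaw":-1},
  {"dx":0,"dy":-0.001,"dz":0.071,"wx":-0.0039,"wy":0.005,"wz":0.0024,"jaw":-1},
  {"dx":0,"dy":-0.001,"dz":0.071,"wx":-0.0039,"wy":0.005,"wz":0.0024,"jaw":-1},
])

```text
t: 16.1
ee_pos: [387.2, -288.0, 99.6]
tool_rot: [[-0.807, 0.59, -0.017], [0.59, 0.807, 0.012], [0.021, -0.0, -1.0]]
ft_force: [0.8, -0.4, -1.3]
width: 14.5
grip_force: 78.9
```

```bash
python3 - <<'E'
from pl import *; from grab import *; from fit6 import fit6
show(); grab("7"); fit6("7")
E
```

```text
t 16.1 ee [ 387.2 -288.    99.6] scoop [ 452.6 -335.7   50.9] h,p,roll [-36.2  -1.2  -0. ] j [-52. -12. -26.  77.  -0. -16.] w 14.5 g 78.9 F [ 0.8 -0.4 -1.3]
top 590
scene 681
offset in scoop frame mm [-0.5 -0.9  1.9] rotvec deg [-0.2 -0.9 -0.2]
```

Request:
play_rows([
  {"dx":0,"dy":0,"dz":0.001,"wx":0,"wy":0,"wz":0,"jaw":-1},
  {"dx":0,"dy":0,"dz":0.002,"wx":0,"wy":0,"wz":0,"jaw":-1},
  {"dx":0,"dy":0,"dz":0.002,"wx":0,"wy":0,"wz":0,"jaw":-1},
  {"dx":0,"dy":0,"dz":0.002,"wx":0,"wy":0,"wz":0,"jaw":-1},
])

```text
t: 16.6
ee_pos: [387.1, -287.9, 97.9]
tool_rot: [[-0.807, 0.59, -0.017], [0.59, 0.807, 0.013], [0.021, -0.0, -1.0]]
ft_force: [-1.3, -0.2, 3.2]
width: 15.1
grip_force: 79.6
```

Request:
play_rows([
  {"dx":0,"dy":0,"dz":0,"wx":0,"wy":0,"wz":0,"jaw":-0.4},
  {"dx":0,"dy":0,"dz":0,"wx":0,"wy":0,"wz":0,"jaw":0},
  {"dx":0,"dy":0,"dz":0,"wx":0,"wy":0,"wz":0,"jaw":0.3},
  {"dx":0,"dy":0,"dz":0,"wx":0,"wy":0,"wz":0,"jaw":0.3},
  {"dx":0,"dy":0,"dz":0,"wx":0,"wy":0,"wz":0,"jaw":0.3},
  {"dx":0,"dy":0,"dz":0,"wx":0,"wy":0,"wz":0,"jaw":0.3},
  {"dx":0,"dy":0,"dz":0,"wx":0,"wy":0,"wz":0,"jaw":0.3},
  {"dx":0,"dy":0,"dz":0,"wx":0,"wy":0,"wz":0,"jaw":0.3},
])

```text
t: 17.4
ee_pos: [387.0, -287.7, 97.5]
tool_rot: [[-0.807, 0.59, -0.018], [0.59, 0.807, 0.013], [0.022, 0.0, -1.0]]
ft_force: [-0.6, 0.3, -0.5]
width: 55.5
grip_force: 0.0
```

Request:
play_rows([
  {"dx":0,"dy":0,"dz":-0.01,"wx":0,"wy":0,"wz":0,"jaw":0.3},
  {"dx":0,"dy":0,"dz":-0.03,"wx":0,"wy":0,"wz":0,"jaw":0.3},
  {"dx":0,"dy":0,"dz":-0.06,"wx":0,"wy":0,"wz":0,"jaw":0.3},
  {"dx":0,"dy":0,"dz":-0.1,"wx":0,"wy":0,"wz":0,"jaw":0.3},
  {"dx":0,"dy":0,"dz":-0.15,"wx":0,"wy":0,"wz":0,"jaw":0.3},
  {"dx":0,"dy":0,"dz":-0.15,"wx":0,"wy":0,"wz":0,"jaw":0.3},
  {"dx":0,"dy":0,"dz":-0.15,"wx":0,"wy":0,"wz":0,"jaw":0.3},
  {"dx":0,"dy":0,"dz":-0.15,"wx":0,"wy":0,"wz":0,"jaw":0.3},
])

```text
t: 18.2
ee_pos: [388.8, -289.0, 216.7]
tool_rot: [[-0.807, 0.59, -0.018], [0.59, 0.807, 0.014], [0.023, 0.0, -1.0]]
ft_force: [-0.5, -0.2, 0.9]
width: 55.7
grip_force: 0.0
```

```bash
python3 - <<'E'
from pl import *; from grab import *; from fit import sdf; from scipy.optimize import least_squares
show(); grab("8"); crop("8",(340,170,420,240),(250,210,340,310))
S0=scoop(452.8,-335.6,50,-36); Q=[]
for cam in("top","scene"):
    d=dict(np.load(cam+"8.npz")); p=d["P"][d["range_z"]>0]; q=(p-S0[:3,3])@S0[:3,:3]; Q.append(q[(sdf(q)<8)&(q[:,2]>3)]); print(len(Q[-1]))
Q=np.vstack(Q); r=least_squares(lambda v:sdf((Q-v[:3])@Ro.from_rotvec(v[3:]).as_matrix()),np.zeros(6),loss="soft_l1",f_scale=1.5).x
print("offset",r[:3].round(1),np.degrees(r[3:]).round(1))
E
```

```text
t 18.2 ee [ 388.8 -289.   216.7] scoop [ 454.2 -336.7  167.8] h,p,roll [-36.2  -1.3   0. ] j [-52. -13. -15.  89.  -0. -16.] w 55.7 g 0.0 F [-0.5 -0.2  0.9]
433
621
offset [ 0.7 -1.   3.4] [ 0.1 -1.3 -0.4]
```

View pics/crop8.png

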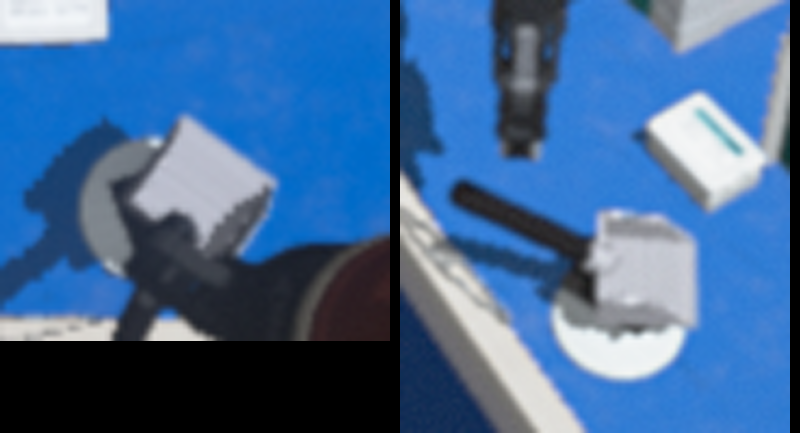

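```bash
python3 -c "
from cell import robot
print(robot.sign_off())"
```

```text
the job is handed in; nothing more can be done
None
```

I handed the job in at about 18 s. In the last pictures all three balls were in the jar and the scoop was resting on the stand's pad, about 1° off level, with the gripper clear. No verdict came back when I handed it in.

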